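# Find the release notch of the bit box and hold its lid up

## Task

Feel along the top edge of the steel rail at the front of the wooden drill-bit box for the notch in it, then press the spring catch inside the notch fully down with the fingertips so that the lid lifts. Finish while still holding the catch down, so that the lid stays up. Do not ram the box or touch the lid itself, and leave the things standing on and around the box where they are, without lifting or shifting any of them.

Things in the scene. Friction and masses are not known exactly. Their poses are not given: they have to be found in the camera images.
- bit_box: Wooden drill-bit box screwed to the worktop, 470 mm long (y) and 180 mm deep (x; -x is its front), 62 mm high at its two solid end blocks. Origin: on the worktop below the middle of the rail. An upright steel rail runs along y at x = 0, 22 mm thick, its flat top 60 mm up, open from y -105 to +105 mm. A ledge 34 mm up lies before and behind it (x -35 to +45 mm).
- rail_right (a point): Right (-y) end of the rail's open top edge, in the middle of its 22 mm thickness, where it meets the end block (2 mm higher). One notch, cut square through the rail from front to back, 44 mm wide along y, breaks the top edge; its middle is anywhere from 40 to 170 mm from this point. Its place differs each time and is not listed: feel or look for it.
- rail_left (a point): Left (+y) end of the rail's open top edge, 210 mm from the right end, same height. The rail does not move when a finger pushes it. The floor of the notch is the catch, a flat steel pad that fills the notch, 8 mm below the rail's top when up.
- box_catch (a joint): How far the spring catch in the notch is pressed down, in m: 0 is up (its top 52 mm above the worktop), 0.010 is fully down at its stop (42 mm above the worktop). It springs back up when let go. It takes about 5 N to start and about 9 N to hold fully down.
- box_lid: Pale wooden lid behind the rail, 100 mm deep (x), 206 mm long (y), 8 mm thick. Origin on its hinge line at the back of the box (box x = +145 mm), 60 mm up, level with the lid's top; front edge at box x = +45 mm. A linkage from the catch tips its front edge up: 0.03 rad per mm of catch, 0.30 rad (30 mm up) with the catch fully down. It sinks shut with the catch.
- wax_tin: round paste wax tin with red lid, 70 mm across, 29 mm high, standing on the left (+y) shoulder of the bit box; bystander; origin at the centre of its underside
- maple_block: pale wooden block 55x60x30 mm lying on the right (-y) shoulder of the bit box; bystander; origin at the centre of its underside
- finial: turned wooden finial with a pointed top, 48 mm across, 119 mm high, standing on the worktop to the right of the box; bystander; origin at the centre of its underside
- drill_chuck: grey steel drill chuck with shank up, 48 mm across, 118 mm high, standing on the worktop to the right of the box; bystander; origin at the centre of its underside
- sanding_block: cork block in abrasive sheet, 65x110x34 mm, lying on the worktop at the right; bystander; origin at the centre of its underside
- goblet: turned wooden goblet, 61 mm across, 118 mm high, standing on the worktop at the right; bystander; origin at the centre of its underside

How it is judged:
At the end, for the whole second after the job is handed in: The catch is held at least 7.5 mm of its 10 mm down by the fingers (pressing with more than 2 N) and at rest, the lid stands at least 0.2 rad open, and every bystander is within 20 mm of where it stood (value of joint box_catch above 0.0075 m and angle between box_lid's own z axis and vertical above 0.2 rad and velocity of joint box_catch below 0.01 m/s and contact force between the fingers and bit_box above 2 N and distance of each of wax_tin, maple_block, finial, drill_chuck, sanding_block, goblet from where it was at the start of the episode below 0.02 m); the arm keeps its last pose, push and grip.
It fails at once if the lid is touched by the robot (it must be raised by the catch alone) (contact force between any of the fingers, the arm and box_lid above 1 N).
It fails at once if the box is rammed with more than 60 N (contact force between any of the fingers, the arm and bit_box above 60 N).
It fails at once if a bystander is shifted or lifted by more than 20 mm (distance of any of wax_tin, maple_block, finial, drill_chuck, sanding_block, goblet from where it was at the start of the episode above 0.02 m).
It also fails if it takes over 64 s, if anything falls off the work surface, if the arm or the gripper's body presses on something with over 40 N, if the wrist force passes 120 N, or if a joint passes its speed limit or range.

## Robot

A 6-joint arm with a two-finger parallel gripper is mounted at the origin on a cart in front of the work surface, level with it; the furniture and walls round the work are solid. World frame = base frame: x ahead of the robot, y to its left, z up, the work surface at z = 0. Lengths are in m, angles in rad, forces in N, time in s.
With the tool pointing down it reaches from about 0.325 to 0.925 m from the base axis. Payload 3.1 kg.
Tool frame: the origin (TCP) lies at the very end of the fingers, on their centre line; the grasp point (between the pads) lies r.pinch_z behind it (r.pinch_z is the distance from the TCP to the grasp point, in m); z points along the fingers, x is the direction in which the jaws open and shut, and the axes are right-handed (so a half turn about z gives the same grasp; the last joint's range is limited). The gripper opens to 85 mm and grips with 20 to 120 N. Pads are 22 mm wide; open, the fingers measure 114 mm over their backs; the gripper's body (76 mm by 85 mm) begins 54 mm behind the grasp point. The pads swing forward as they close: fully open they stand 13 mm farther back than shut.
Start: joints at [1.162, 0.217, 1.613, -0, 1.311, -0.112], TCP at [0.183, 0.598, 0.21] pointing down, gripper open.
Joint ranges: [-2.75, 2.75], [-0.78, 2.1], [0.31, 2.55], [-1.13, 4.27], [0.13, 2.63], [-2.58, 2.58]. Speed limits (rad/s): [2.79, 2.79, 3.14, 3.14, 3.14, 3.14].

## Interface

Orientations are given as [roll, pitch, yaw] about the fixed x, y, z axes, in that order (R = Rz(yaw) Ry(pitch) Rx(roll)).
In Python, from station import r gives the robot as it stands.
- The arm moves only by the tool drive_tool, never from a script. Its argument "plan" is a list of rows, each a list of 4 numbers: the shift along the tool's x, y, z in cm, then the turn about the tool's z in degrees. A call has 1 to 20 rows; each row shifts and turns the commanded pose from where the row before left it, along the tool's axes as they then stand; what a row does not reach is not made up. A row lasts 1/8 s, in which the tool goes at most 62.5 mm and 10.7 degrees, less where a joint would pass 70% of its speed; a pose out of reach is approached as far as the arm can. A call with a gripper value outside its range is refused whole. "hand" is the gripper command: -1 is fully open, 1 is shut, values between are in proportion, set as the call begins (left out, the last holds). The fingers move at their own pace and stop on an object; the grip force is fixed at half the most. Time passes only in rows, so rows that do not move let the fingers close. It gives the time, the measured TCP pose, the force and the opening at its end, in the units of the state.
- r.observe(): the state, without advancing time (a new reading comes with each control period).
- r.get_image(name): name is "scene" or "side" or "wrist"; returns a dict with "pixels" (384x512x3 uint8, red, green, blue), "intrinsics" (3x3 intrinsics, pixels), "xyz" and "orientation" of the camera in the world; the wrist camera has in their place "mount" (4x4, takes a point from camera to tool coordinates, whose origin is the TCP and whose axes are the tool frame's). Camera axes: x right, y up, looking along -z (the intrinsics and any distortion apply to the point x, -y, -z); pixel columns grow to the right and rows downward; lengths in m; the calibration is good to about 2 mm. A picture is of the moment at which its call begins: read the wrist's pose just before it. There is no depth.
- r.sign_off(): hands the job in, once; it reports no verdict.
The state is a dict: "clock": time; "joint_positions": joint angles; "qvel": joint speeds; "effort": joint torques, N m; "tool_pos": TCP position; "orientation": TCP orientation; "wrist_force": force on the tool from outside, world axes, zero at the start; "ft_torque": the same for the moment, N m; "finger_gap": finger opening in m.
Only numpy, scipy, OpenCV 4.12 (cv2) and the standard library are available. Lean on these libraries where they do the work, as an engineer would, in place of code of your own. Each camera call takes 0.05 s, during which the arm holds its last target. There are 200 camera calls.

## Working session

There is one attempt and no reset: what is moved stays moved. The work goes in short steps, Python scripts to look and compute and a tool call to move; the robot and the scene stay as the last step left them, time stands still between calls to the robot, and variables do not carry over. Pictures are saved under pics/ and viewed, about 8 in all and at most 12, crops included, and the job is handed in when it is done.

Besides the shell and the picture viewer there is one more tool, called after "Emit:" in YAML: its name, and indented under it one key for each argument. drive_tool: Moves the arm, as the interface text tells. Its arguments: {"type":"object","properties":{"plan":{"type":"array","items":{"type":"array","items":{"type":"number"}}},"hand":{"type":"number"}},"required":["plan"]}

```bash
mkdir -p pics; cat > h.py <<'E'
import numpy as np,cv2
from scipy.spatial.transform import Rotation as R
from station import r
def Rm(o):
    o=np.array(o,float)
    if o.shape==(3,3): return o
    if o.shape==(3,): return R.from_euler('xyz',o).as_matrix()
    return None
def ray(im,u,v,T=None):
    K=np.array(im['intrinsics']);p=np.linalg.solve(K,[u,v,1.]);d=np.array([p[0],-p[1],-p[2]])
    if T is None: return np.array(im['xyz']),Rm(im['orientation'])@d
    return T[:3,3],T[:3,:3]@d
def onz(im,u,v,z,T=None):
    o,d=ray(im,u,v,T);return o+d*(z-o[2])/d[2]
def proj(im,P,T=None):
    c,M=(np.array(im['xyz']),Rm(im['orientation'])) if T is None else (T[:3,3],T[:3,:3])
    q=M.T@(np.array(P)-c);p=np.array(im['intrinsics'])@[q[0],-q[1],-q[2]];return p[:2]/p[2]
def wristT(im,s):
    T=np.eye(4);T[:3,:3]=Rm(s['orientation']);T[:3,3]=s['tool_pos'];return T@np.array(im['mount'])
E
python3 - <<'E'
from h import *
import pickle
s=r.observe();print(s,r.pinch_z)
D={'s':s}
for n in('scene','side','wrist'):
    im=r.get_image(n);D[n]=im;print(n,{k:v for k,v in im.items() if k!='pixels'})
    cv2.imwrite(f'pics/{n}0.png',im['pixels'][:,:,::-1])
pickle.dump(D,open('d0.pkl','wb'))
E
```

```text
{'clock': 0.0, 'joint_positions': array([ 1.16183694e+00,  2.17778600e-01,  1.61495642e+00, -6.27718944e-06,
        1.31130374e+00, -1.12210688e-01]), 'qvel': array([ 8.01619359e-04, -9.09011102e-04, -7.19938235e-04, -1.12341721e-03,
        8.84690391e-05,  2.17762789e-03]), 'effort': array([-2.09953851e-04, -3.96844482e+01, -3.03857481e+01, -2.29310126e-04,
        9.67626460e-03, -1.06446163e-05]), 'tool_pos': array([0.18239153, 0.59687118, 0.20834155]), 'orientation': array([-3.14132478e+00,  2.43139543e-03,  1.27404957e+00]), 'wrist_force': array([-0.12509873, -0.69860702, -0.08266438]), 'ft_torque': array([ 0.02590986, -0.00104191, -0.00652615]), 'finger_gap': 0.0854090020009732} 0.0187
scene {'intrinsics': array([[365.04607661,   0.        , 261.40018097],
       [  0.        , 365.04607661, 189.80030987],
       [  0.        ,   0.        ,   1.        ]]), 'xyz': array([ 0.15435524, -0.91390981,  0.87631218]), 'orientation': array([ 0.88255171, -0.01433847, -0.42380178])}
side {'intrinsics': array([[496.33259562,   0.        , 259.97783945],
       [  0.        , 496.33259562, 185.09291341],
       [  0.        ,   0.        ,   1.        ]]), 'xyz': array([-0.31785887, -0.43968788,  1.31487066]), 'orientation': array([ 0.69208034, -0.01904658, -1.08689562])}
wrist {'intrinsics': array([[321.34287242,   0.        , 258.24333474],
       [  0.        , 321.34287242, 191.33609815],
       [  0.        ,   0.        ,   1.        ]]), 'mount': array([[ 9.99998874e-01, -1.26383265e-03,  8.09222948e-04,
        -1.63438090e-04],
       [-9.67881837e-04, -9.55242571e-01, -2.95822064e-01,
        -7.47388839e-02],
       [ 1.14687379e-03,  2.95820948e-01, -9.55242719e-01,
        -1.63240500e-01],
       [ 0.00000000e+00,  0.00000000e+00,  0.00000000e+00,
         1.00000000e+00]])}
```

View pics/scene0.png

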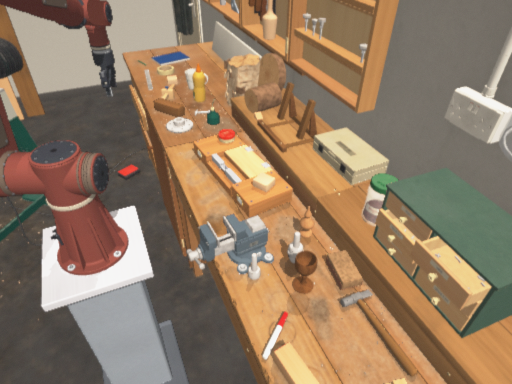

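View pics/side0.png

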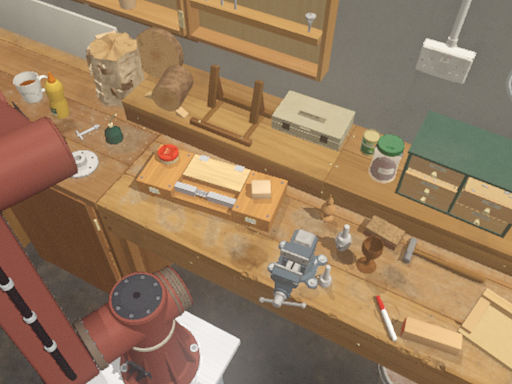

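The side view shows the box at about (135–290, 140–230) px. The steel rail runs from about (172,190) to (242,210), with a pale gap that could be the notch. The tin sits at (168,152) and the maple block at (261,190). I'll zoom in on it.

```bash
python3 - <<'E'
import cv2,numpy as np
a=cv2.imread('pics/side0.png')[140:230,130:294]
b=cv2.imread('pics/scene0.png')[125:215,185:305]
a=cv2.resize(a,None,fx=4.5,fy=3.3,interpolation=cv2.INTER_CUBIC) if 0 else cv2.resize(a,None,fx=4.5,fy=4.5,interpolation=cv2.INTER_CUBIC)
cv2.imwrite('pics/c1.png',a)
E
```

```text
(no output)
```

View pics/c1.png

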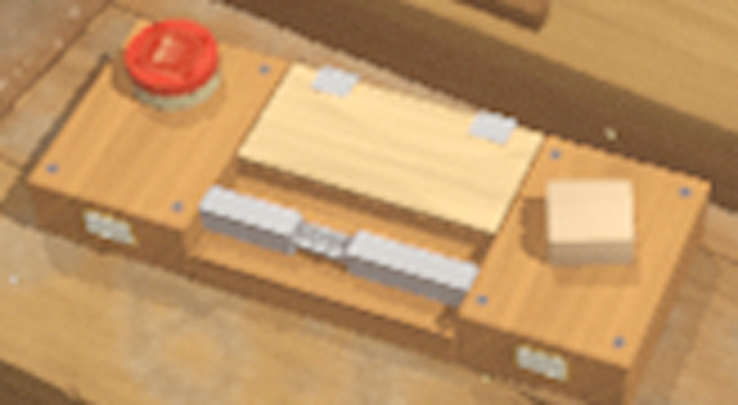

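The crop shows the rail with the notch in it. In crop px the rail's left end is about (208,197) and its right end about (475,277). The notch runs from about (298,222) to (352,240). The lid is behind the rail.

```bash
python3 - <<'E'
from h import *
import pickle
D=pickle.load(open('d0.pkl','rb'));im=D['side']
f=lambda u,v,z:onz(im,130+(u+.5)/4.5-.5,140+(v+.5)/4.5-.5,z)
L=f(208,197,.06);Rr=f(475,277,.06);n1=f(298,222,.06);n2=f(352,240,.06)
print(L,Rr,np.linalg.norm(L-Rr),n1,n2,np.linalg.norm(n1-n2))
for c in[(30,182),(625,368),(708,185),(130,15)]:print(f(*c,.062))
d=(L-Rr)/np.linalg.norm(L-Rr);print('yaw of +y axis',np.degrees(np.arctan2(d[1],d[0]))-90, 'notch s',((n1+n2)/2-Rr)@d)
# wrist view
print(proj(D['wrist'],(n1+n2)/2,wristT(D['wrist'],D['s'])))
E
```

```text
[0.48824323 0.26882636 0.06      ] [0.51706967 0.06169063 0.06      ] 0.2091319504612244 [0.49968087 0.19876596 0.06      ] [0.50409334 0.15582894 0.06      ] 0.043163144013937116
[0.43679168 0.38934293 0.062     ]
[ 0.49617658 -0.06859296  0.062     ]
[ 0.67198933 -0.04719332  0.062     ]
[0.61198572 0.42433114 0.062     ]
yaw of +y axis 7.922788686670614 notch s 0.11659605909284865
[ 37.38882974 469.89599929]
```

View pics/wrist0.png

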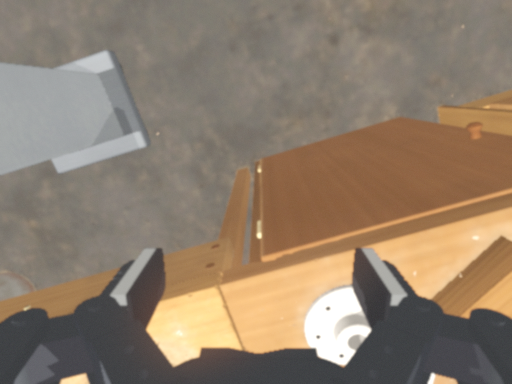

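Side-view estimate: the notch middle is at (0.502, 0.177) and the box yaw is about 7.4°. I'll put the tool x axis along the box's y axis so the wrist camera is on the front side. Then I'll shut the hand and hover at z≈0.2.

Emit:
drive_tool:
  plan:
    - [0,0,0,-8.1]
    - [0,0,0,-8.1]
    - [0,0,0,-8.2]
    - [-2,1.2,0,0]
    - [-4,2.3,0,0]
    - [-4,2.3,0,0]
    - [-4,2.3,0,0]
    - [-4,2.3,0,0]
    - [-4,2.3,0,0]
    - [-4,2.3,0,0]
    - [-4,2.3,0,0]
    - [-4,2.3,0,0]
    - [-4,2.3,0,0]
    - [-4,2.3,0,0]
    - [-3.8,2.1,0,0]
    - [0,0,0,0]
    - [0,0,0,0]
  hand: 1

```text
clock: 2.28
tool_pos: [0.5019, 0.1767, 0.2093]
orientation: [-3.14, -0.0, 1.698]
wrist_force: [-0.3, 0.5, 0.0]
finger_gap: -0.0001
```

```bash
python3 - <<'E'
from h import *
import pickle
s=r.observe();im=r.get_image('wrist');print(s['tool_pos'],s['orientation'],s['finger_gap'],s['wrist_force'],s['joint_positions'])
pickle.dump((s,im),open('d1.pkl','wb'))
cv2.imwrite('pics/w1.png',im['pixels'][:,:,::-1])
print(proj(im,s['tool_pos'],wristT(im,s)))
E
```

```text
[0.50186613 0.17671665 0.20933808] [-3.14042718e+00 -2.12752289e-04  1.69765165e+00] -0.00010141168704011934 [-0.25061257  0.46343215  0.04745739] [ 2.06428834e-01  1.95670971e-02  1.83169707e+00  3.17008593e-04
  1.29147338e+00 -1.49131052e+00]
[259.1756157  233.40349811]
```

View pics/w1.png

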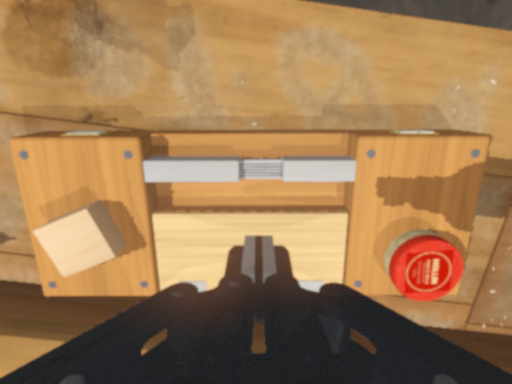

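The wrist view shows the rail at rows of about 157–182, from column 145 to 355. The notch is at columns of about 240–284. I'll measure its edges numerically.

```bash
python3 - <<'E'
from h import *
import pickle
s,im=pickle.load(open('d1.pkl','rb'));T=wristT(im,s)
g=cv2.cvtColor(im['pixels'],cv2.COLOR_RGB2GRAY).astype(int)
print('row',g[165:178].mean(0)[140:150].astype(int),g[165:178].mean(0)[232:292].astype(int),g[165:178].mean(0)[350:360].astype(int))
print('colL',g[150:190,180:220].mean(1).astype(int));print('colN',g[150:190,250:275].mean(1).astype(int))
M=T[:3,:3]
b=np.array([np.cos(s['orientation'][2]),np.sin(s['orientation'][2])])
for p in[(145,171),(355,169),(240,170),(283.5,170),(262,158),(262,181)]:
    P=onz(im,*p,.06,T);d=P-s['tool_pos'];Rt=Rm(s['orientation']);print(p,P,'tool cm',np.round(Rt.T@d*100,2))
E
```

```text
row [157 148 145 160 185 200 205 205 205 206] [205 205 205 205 203 195 174 144 129 128 131 140 156 170 177 180 180 180
 180 179 180 180 179 179 178 178 178 178 179 178 178 179 179 179 179 180
 180 179 179 178 178 178 178 178 178 177 176 172 166 162 171 190 203 207
 208 208 207 208 207 207] [206 206 205 204 199 187 174 170 171 172]
colL [144 143 142 142 141 138 129 119 116 123 151 182 197 201 201 201 202 203
 203 204 204 205 204 205 205 205 205 205 206 206 203 194 181 175 176 176
 175 175 175 173]
colN [149 147 147 145 144 143 140 131 129 153 185 201 197 180 174 178 170 173
 181 175 177 181 171 175 180 176 188 199 197 185 176 173 171 169 168 167
 167 168 168 169]
(145, 171) [0.51673964 0.06382675 0.06      ] tool cm [-11.39   0.06  14.93]
(355, 169) [0.48793028 0.27138541 0.06      ] tool cm [ 9.56 -0.17 14.94]
(240, 170) [0.50358992 0.15785604 0.06      ] tool cm [-1.9  -0.05 14.93]
(283.5, 170) [0.49804361 0.20089661 0.06      ] tool cm [ 2.44 -0.06 14.93]
(262, 158) [0.48875081 0.178037   0.06      ] tool cm [ 0.29 -1.27 14.94]
(262, 181) [0.51205621 0.18111389 0.06      ] tool cm [ 0.3   1.08 14.93]
```

Both views put the notch middle within about 2 mm of the tool axis, and the clearance is ±7.5 mm. I'll shift slightly and descend to just above the rail.

Emit:
drive_tool:
  plan:
    - [0.15,-0.1,2,0.6]
    - [0,0,3,0]
    - [0,0,3,0]
    - [0,0,3,0]
    - [0,0,2,0]
    - [0,0,1,0]
    - [0,0,0.4,0]
    - [0,0,0,0]
    - [0,0,0,0]

```text
clock: 3.45
tool_pos: [0.5022, 0.179, 0.0667]
orientation: [3.14, -0.0, 1.689]
wrist_force: [0.1, 0.5, 0.3]
finger_gap: -0.0003
```

Emit:
drive_tool:
  plan:
    - [0,0,0.2,0]
    - [0,0,0.2,0]
    - [0,0,0.2,0]
    - [0,0,0.2,0]
    - [0,0,0,0]
    - [0,0,0,0]

```text
clock: 4.2
tool_pos: [0.5013, 0.1787, 0.0577]
orientation: [-3.142, -0.0, 1.689]
wrist_force: [0.4, 0.2, -0.8]
finger_gap: -0.0002
```

At z = 0.0577 the tip is below the rail top with no contact, so it is inside the notch. Next I'll press down gently.

Emit:
drive_tool:
  plan:
    - [0,0,0.2,0]
    - [0,0,0.2,0]
    - [0,0,0.2,0]
    - [0,0,0.2,0]
    - [0,0,0,0]
    - [0,0,0,0]

```text
clock: 4.95
tool_pos: [0.5014, 0.1787, 0.0497]
orientation: [3.142, 0.0, 1.689]
wrist_force: [-0.0, 0.7, -0.8]
finger_gap: -0.0001
```

No force yet at 0.0497, where contact was due at 0.052. I'll look before going further.

```bash
python3 - <<'E'
from h import *
s=r.observe();print(s['tool_pos'],s['wrist_force'],s['ft_torque'])
w=r.get_image('wrist');b=r.get_image('side')
cv2.imwrite('pics/w2full.png',w['pixels'][:,:,::-1])
print(proj(w,s['tool_pos'],wristT(w,s)),proj(b,s['tool_pos']))
a=cv2.resize(w['pixels'][130:330,160:360,::-1],(560,560),interpolation=cv2.INTER_CUBIC)
c=cv2.resize(b['pixels'][140:230,160:260,::-1],(622,560),interpolation=cv2.INTER_CUBIC)
o=cv2.resize(np.hstack([a,c]),(800,379));cv2.imwrite('pics/c2.png',o)
E
```

```text
[0.50135614 0.1787113  0.04969808] [-0.00880987  0.65920104 -0.79099715] [-0.00107514 -0.00804626  0.04675905]
[259.16796066 233.39679655] [201.58408181 192.87599973]
```

View pics/c2.png

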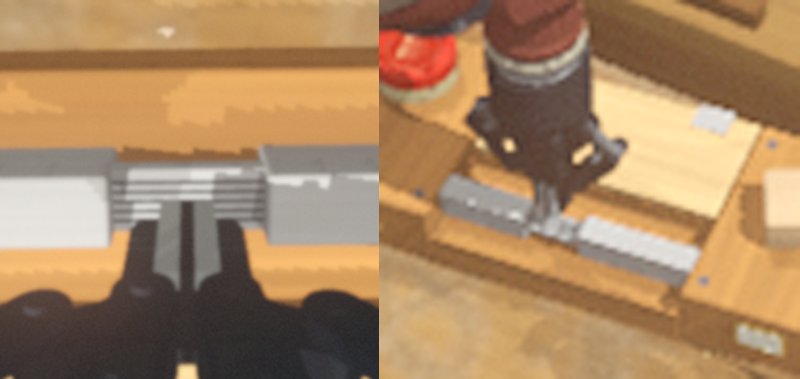

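The tips are centred in the notch in both views: tip at column 190, notch 112–262 in the wrist crop. They seem a few mm above where the pose reading puts them. I'll continue down slowly.

Emit:
drive_tool:
  plan:
    - [0,0,0.1,0]
    - [0,0,0.1,0]
    - [0,0,0.1,0]
    - [0,0,0,0]
    - [0,0,0,0]

```text
clock: 5.68
tool_pos: [0.5013, 0.1787, 0.0467]
orientation: [-3.142, 0.0, 1.689]
wrist_force: [-0.0, -0.2, -0.3]
finger_gap: 0.0
```

Emit:
drive_tool:
  plan:
    - [0,0,0.1,0]
    - [0,0,0.1,0]
    - [0,0,0.1,0]
    - [0,0,0,0]
    - [0,0,0,0]

```text
clock: 6.3
tool_pos: [0.5013, 0.1787, 0.0437]
orientation: [3.142, 0.0, 1.689]
wrist_force: [-0.4, 0.2, 0.2]
finger_gap: -0.0003
```

```bash
python3 - <<'E'
from h import *
s=r.observe();print(s['tool_pos'],s['wrist_force'],s['ft_torque'])
w=r.get_image('wrist')
a=w['pixels'][130:330,130:390,::-1]
cv2.imwrite('pics/c3.png',cv2.resize(a,(780,600),interpolation=cv2.INTER_CUBIC))
E
```

```text
[0.50134511 0.17871994 0.043687  ] [-0.36427746  0.22647172  0.151259  ] [ 0.07098843 -0.00126324  0.01503698]
```

View pics/c3.png

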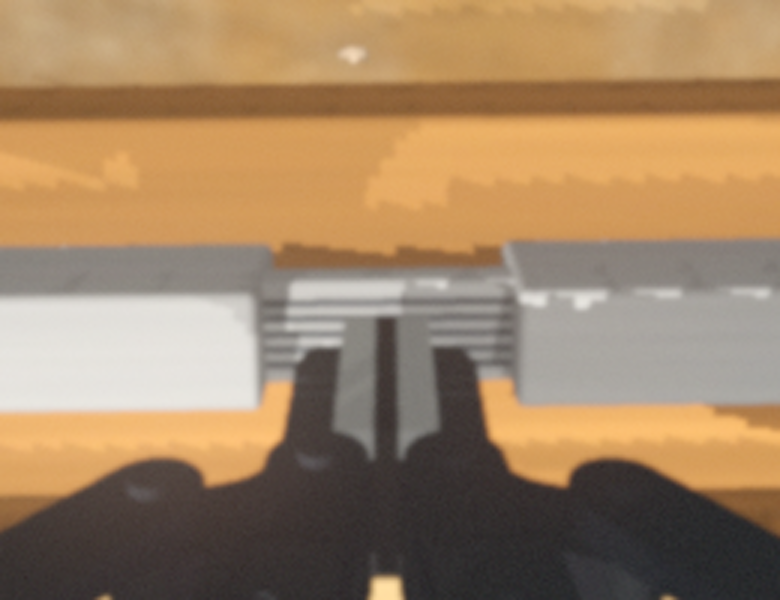

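The catch is still up, with its grooved pad at rows 270–380. The tips, at row 318, seem to hover over its middle, so the tip's real height is above the reported one. I'll keep feeling downward in small steps with the force as the guide.

Emit:
drive_tool:
  plan:
    - [0,0,0.1,0]
    - [0,0,0.1,0]
    - [0,0,0.1,0]
    - [0,0,0.1,0]
    - [0,0,0,0]
    - [0,0,0,0]

```text
clock: 7.1
tool_pos: [0.5013, 0.1787, 0.0397]
orientation: [-3.142, 0.0, 1.689]
wrist_force: [-1.0, -0.7, -0.6]
finger_gap: -0.0003
```

```bash
python3 - <<'E'
from h import *
s=r.observe();print(s['tool_pos'],s['wrist_force'],s['effort'])
b=r.get_image('side');c=r.get_image('scene')
pb=proj(b,s['tool_pos']);pc=proj(c,s['tool_pos']);print(pb,pc)
a=cv2.resize(b['pixels'][155:215,170:240,::-1],(700,600),interpolation=cv2.INTER_CUBIC)[:, :]
k=(int((pb[0]+.5-170)*10),int((pb[1]+.5-155)*10));cv2.circle(a,k,5,(0,255,0),1)
cv2.imwrite('pics/c4.png',a)
E
```

```text
[0.50134244 0.17870885 0.03970604] [-0.96512229 -0.71033718 -0.5651132 ] [ 5.14721924e-04 -3.45239031e+01 -2.44640779e+01 -3.07857672e-04
  2.50423043e-03  1.40205799e-05]
[201.8006999  194.78892135] [223.84675108 169.43817267]
```

View pics/c4.png

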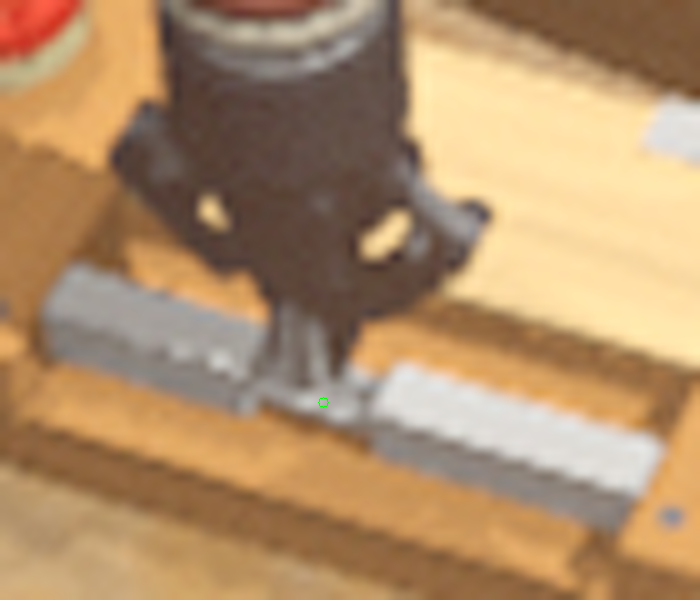

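The tip's visible end is at about (305,385) and the projected TCP at (323,402), so the real tip is higher than reported. It still hovers over the catch, and the lid is shut. I'll shift 4 mm to the front for lid clearance and keep feeling down.

Emit:
drive_tool:
  plan:
    - [0,-0.2,0,0]
    - [0,-0.2,0,0]
    - [0,0,0.1,0]
    - [0,0,0.1,0]
    - [0,0,0.1,0]
    - [0,0,0.1,0]
    - [0,0,0,0]
    - [0,0,0,0]

```text
clock: 8.2
tool_pos: [0.4974, 0.1782, 0.0357]
orientation: [3.142, -0.0, 1.689]
wrist_force: [-0.4, -0.1, 0.0]
finger_gap: -0.0
```

Emit:
drive_tool:
  plan:
    - [0,0,0.1,0]
    - [0,0,0.1,0]
    - [0,0,0.1,0]
    - [0,0,0,0]
    - [0,0,0,0]

```text
clock: 8.82
tool_pos: [0.4974, 0.1782, 0.0327]
orientation: [-3.142, 0.0, 1.689]
wrist_force: [-0.8, 0.6, -0.1]
finger_gap: -0.0002
```

Emit:
drive_tool:
  plan:
    - [0,0,0.1,0]
    - [0,0,0.1,0]
    - [0,0,0.1,0]
    - [0,0,0,0]
    - [0,0,0,0]

```text
clock: 9.45
tool_pos: [0.4974, 0.1782, 0.03]
orientation: [-3.142, 0.0, 1.689]
wrist_force: [-1.6, -0.2, 4.4]
finger_gap: -0.0001
```

```bash
python3 - <<'E'
from h import *
s=r.observe();print(s['tool_pos'],s['wrist_force'],s['effort'])
w=r.get_image('wrist');b=r.get_image('side')
pb=proj(b,s['tool_pos'])
a=cv2.resize(b['pixels'][165:215,175:235,::-1],(480,400),interpolation=cv2.INTER_CUBIC)
cv2.circle(a,(int((pb[0]+.5-175)*8),int((pb[1]+.5-165)*8)),5,(0,255,0),1)
d=cv2.resize(w['pixels'][175:300,210:310,::-1],(320,400),interpolation=cv2.INTER_CUBIC)
cv2.imwrite('pics/c5.png',np.hstack([d,a]))
E
```

```text
[0.49739607 0.17824795 0.03003912] [-1.61625472 -0.16190308  4.40325881] [-1.08293770e-01 -3.24878740e+01 -2.34501404e+01  1.42218702e-02
 -5.87010104e-01 -6.65661391e-04]
```

View pics/c5.png

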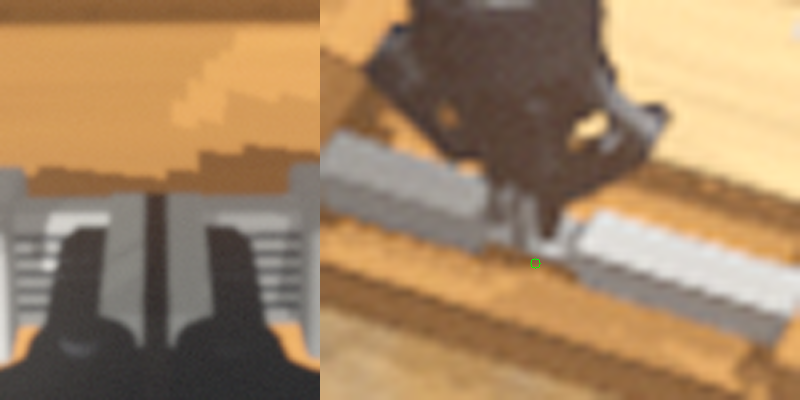

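Contact: 4.4 N upward, tips centred on the catch pad inside the notch (wrist crop columns 105–210 in a notch of 20–300). This matches a tip about 22 mm short of the reported TCP. Pressing on.

Emit:
drive_tool:
  plan:
    - [0,0,0.1,0]
    - [0,0,0.1,0]
    - [0,0,0.1,0]
    - [0,0,0,0]
    - [0,0,0,0]

```text
clock: 10.18
tool_pos: [0.4974, 0.1782, 0.027]
orientation: [-3.142, 0.0, 1.689]
wrist_force: [-3.4, 0.0, 6.0]
finger_gap: 0.0
```

```bash
python3 - <<'E'
from h import *
s=r.observe();print(s['tool_pos'],s['wrist_force'],s['ft_torque'],s['effort'])
w=r.get_image('wrist');b=r.get_image('side')
a=cv2.resize(b['pixels'][150:215,165:265,::-1],(615,400),interpolation=cv2.INTER_CUBIC)
cv2.imwrite('pics/c6.png',a)
E
```

```text
[0.49744348 0.17822953 0.02697905] [-3.39681779  0.02951466  6.03450405] [-0.04208276  0.37738417  0.03616487] [-1.37436208e-01 -3.20442903e+01 -2.30943292e+01  1.21989957e-02
 -7.08326194e-01 -6.48211371e-04]
```

View pics/c6.png

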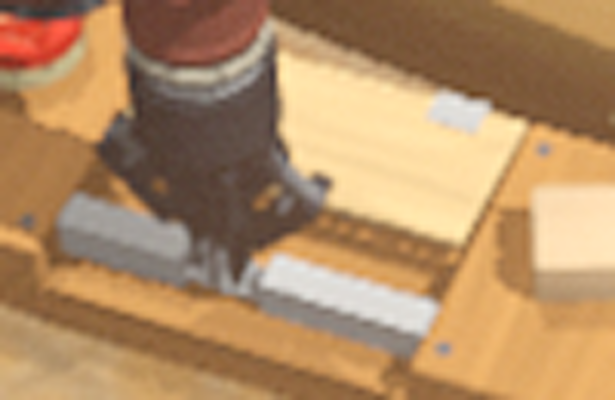

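The lid is lifting with the catch: dark bit holes now show under its front edge. A −x side force of 3.4 N has built up, so I'll ease the tool slightly forward while pressing on.

Emit:
drive_tool:
  plan:
    - [0,-0.1,0.1,0]
    - [0,-0.1,0.1,0]
    - [0,0,0.1,0]
    - [0,0,0,0]
    - [0,0,0,0]

```text
clock: 10.9
tool_pos: [0.4975, 0.1783, 0.0249]
orientation: [3.137, -0.0, 1.689]
wrist_force: [-0.2, -0.5, 6.8]
finger_gap: 0.0001
```

Side force gone, normal force rising along the spring line. Continuing.

Emit:
drive_tool:
  plan:
    - [0,-0.05,0.1,0]
    - [0,-0.05,0.1,0]
    - [0,0,0.1,0]
    - [0,0,0,0]
    - [0,0,0,0]

```text
clock: 11.52
tool_pos: [0.4975, 0.1783, 0.0225]
orientation: [3.135, -0.0, 1.689]
wrist_force: [-0.1, -0.6, 7.2]
finger_gap: -0.0001
```

Emit:
drive_tool:
  plan:
    - [0,-0.05,0.1,0]
    - [0,0,0.1,0]
    - [0,0,0.1,0]
    - [0,0,0,0]
    - [0,0,0,0]

```text
clock: 12.15
tool_pos: [0.4975, 0.1783, 0.0204]
orientation: [3.135, -0.0, 1.69]
wrist_force: [-0.8, -2.0, 12.6]
finger_gap: 0.0003
```

12.6 N is above the 9 N spring line after about 10 mm of travel, so the catch is at its stop. Final check picture.

```bash
python3 - <<'E'
from h import *
s=r.observe();b=r.get_image('side');c=r.get_image('scene');s2=r.observe();print(s['tool_pos'],s2['tool_pos'],s2['wrist_force'],s2['clock'])
a=cv2.resize(b['pixels'][140:220,140:290,::-1],(750,400),interpolation=cv2.INTER_CUBIC)
cv2.imwrite('pics/c7.png',a)
import pickle
D=pickle.load(open('d0.pkl','rb'))
for n,i in(('side',b),):
  d=cv2.absdiff(i['pixels'],D[n]['pixels']).max(2)
  for nm,P in dict(maple=(.59,.0,.09),tin=(.56,.37,.09)).items():
    u,v=proj(i,P).astype(int);print(nm,u,v)
  for nm,(u,v) in dict(tin=(168,152),maple=(261,190),finial=(328,207),chuck=(344,238),sand=(384,232),gob=(370,253)).items():
    print(nm,d[v-10:v+10,u-10:u+10].mean().round(1))
E
```

```text
[0.49750883 0.17831697 0.02038355] [0.49753239 0.17831552 0.02040856] [-0.58288447 -1.00110805 12.40624634] 12.25
maple 263 186
tin 161 152
tin 68.5
maple 7.8
finial 7.8
chuck 8.2
sand 8.0
gob 7.1
```

View pics/c7.png

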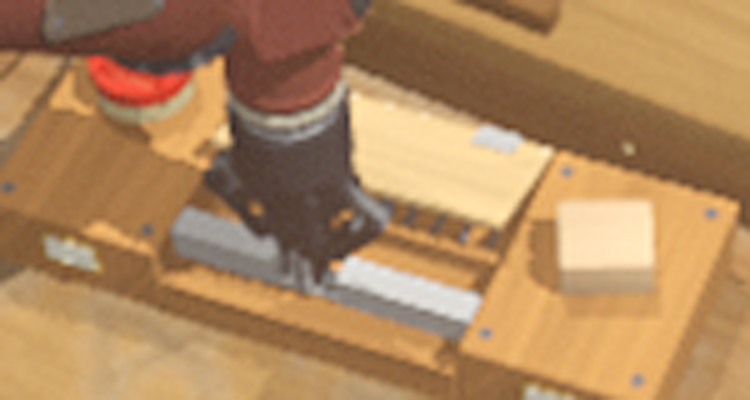

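The lid is up, with the row of bits visible beneath it. The tin at (140,85) is in place and only partly hidden by the arm. The other bystanders haven't changed. The push is steady at 12.4 N, so I'm handing in.

```bash
python3 -c "
from station import r
print(r.sign_off())"
```

```text
the job is handed in; nothing more can be done
None
```

I found the notch, pressed the catch down to its stop with the shut fingertips, and handed in while still holding it there. I gave no verdict check beyond my own readings, since `sign_off` reports none.

- **Finding the notch:** I located it by camera, not by sliding a finger along the rail. The side and wrist views agreed to about 2–3 mm, with its middle about 117 mm from the rail's right end. Force came into play only on the way down.
- **Catch:** the fingers first felt it at 4.4 N, and it then travelled about 10 mm. The push held steady at 12.4 N, above the 9 N needed to hold it down.
- **Lid:** it is visibly up in the last picture, with the bits showing under it. I did not measure its angle, and I saw no sign of the robot touching it.
- **Bystanders:** the image difference showed no change for five of them. The wax tin's patch did differ because the arm partly covers it. By eye it is in its place.
- **Disagreements:** contact came at a reported tool height of 30 mm instead of the expected 52 mm, so the real fingertips end about 22 mm short of the stated TCP. A 3.4 N sideways force built up during pressing, and I eased it off by moving slightly forward.

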